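Index the V-block and hold a lens barrel pressed into it

ROBOT

A 7-joint arm with a two-finger parallel gripper is mounted at the origin on the work surface. World frame = base frame: x ahead of the robot, y to its left, z up, the work surface at z = 0. Lengths are in m, angles in rad, forces in N, time in s.
With the tool pointing down it reaches from about 0.425 to 0.825 m from the base axis. Payload 3.6 kg.
Tool frame: the origin (TCP) lies midway between the tips of the shut fingers; the grasp point (between the pads) lies bot.grip_point_offset behind it (bot.grip_point_offset is the distance from the TCP to the grasp point, in m); z points along the fingers, y is the line along which they close (so a half turn about z gives the same grasp; the last joint's range is limited). The gripper opens to 93 mm and grips with 3 to 60 N. Pads are 15 mm wide; open, the fingers measure 128 mm over their backs; the gripper's body (75 mm by 188 mm) begins 65 mm behind the grasp point.
Start: joints at [-1.22, 0.615, -0.013, 1.423, 0.008, 1.103, -0.04], TCP at [0.239, 0.604, 0.219] pointing down, gripper open.
Joint ranges: [-3.12, 3.12], [-0.3, 2.06], [-1.34, 1.32], [0.26, 2.42], [-1.36, 4.5], [0.01, 1.98], [-2.84, 2.84]. Speed limits (rad/s): [2.79, 2.79, 3.14, 3.14, 3.14, 3.14, 3.14].

INTERFACE

Orientations are given as a unit quaternion [w, x, y, z].
In Python, from station import bot, fingers, sense, optics, job_done gives the robot as it stands. Calls block until the motion is done:
- bot.move_ptp(position, orientation): joint-space move of the TCP to a pose.
- bot.move_l(position, rot=None, max_speed=0.15): straight line of the TCP; rot=None keeps the orientation; max_speed is the mean speed in m/s.
- bot.move_joints(angles): joint-space move.
- fingers.release() and fingers.close(): open the fingers fully, or close them until they stop; the grip force is fixed at half the most.
- bot.pause(seconds).
- bot.inverse_kinematics(position, orientation): joint angles nearest the present ones, or None.
- sense(): the state.
- optics.capture(name): name is "scene" or "top" or "wrist"; returns the picture (400x640x3 uint8, red, green, blue); there is no depth.
- optics.calibration(name): a dict with "camera_matrix" (3x3 intrinsics, pixels), "rvec" (rotation vector, rad) and "tvec" (3), from world to camera coordinates, as OpenCV has them. Camera axes: x right, y down, z forward; pixel columns grow to the right and rows downward; lengths in m; the calibration is good to about 2 mm. A picture is of the moment at which its call begins: read the wrist's pose just before it. calibration takes no time and is no camera call; for the wrist camera it gives the pose at the moment of the call.
A pose or a line that the arm cannot do raises bot.Unreachable and nothing moves.
- job_done(): hands the job in; it is judged then, once.
The state is a dict: "time_s": time; "joints": joint angles; "joint_velocities": joint speeds; "joint_torque": joint torques, N m; "tcp_pos": TCP position; "tcp_rot": TCP orientation; "contact_force": force on the tool from outside, world axes, zero at the start; "moment": the same for the moment, N m; "gripper_width": finger opening in m; "finger_force": force on a finger pad.
Only numpy, scipy, OpenCV 4.12 (cv2) and the standard library are available. Lean on these libraries where they do the work, as an engineer would, in place of code of your own. Each camera call takes 0.05 s, during which the arm holds its last target. There are 200 camera calls.

TASK

First swing the empty indexing table by its upright post, counter-clockwise seen from above, until it is fully against its stop and the V-groove points at the little sensor board. Then take the lens barrel from its black rest, lay it in the V-block, lengthwise along the groove and centred, and press it down with the gripper so that it bears on both sides of the V and the sprung V-block sinks about half of its 10 mm travel. Be gentle with the lens, leave the tin, phone and screwdriver where they are, and finish while still holding the barrel pressed down: do not let go.

Things in the scene. Friction and masses are not known exactly. Their poses are not given: they have to be found in the camera images.
- turntable (a joint): angle of the indexing table's aluminium disc (radius 95 mm, top 28 mm above the bench) about its vertical axis, rad; grows counter-clockwise seen from above, from 0 to a hard stop at 1.2. It starts somewhere between 0 and 0.6. Stiff (friction about 0.2 N m) so it stays where it is left. The grey foot under it is bolted to the bench, at a different place and yaw each time.
- table_centre (a point): the disc's vertical axis, at its top face (28 mm above the bench). x lies along the V-groove and turns with the disc, z up. When the disc is at its stop, x points at a small upright green sensor board on a bracket 122 mm from the axis (top 106 mm above the bench).
- post (a point): the round steel post by which the disc is turned: 14 mm diameter, vertical, black cap, 80 mm from the disc's axis at 135 degrees counter-clockwise from the groove's x direction; its foot is on the disc's top and it stands 60 mm above it (top 88 mm above the bench). The point is on the post's axis, 40 mm above the disc.
- cradle (a joint): how far the steel V-block has sunk on its springs, m: 0 = up, 0.010 = bottomed. Stiffness 1 N per mm with preload: it stays up under the barrel's weight and starts to sink at 2 to 3 N of extra push, about 7 N of push sinks it 5 mm.
- groove (a point): centre of the barrel when seated and centred in the V-block: on the disc's axis, 55.5 mm above the disc (83.5 mm above the bench with the block up; sinks with it). x along the groove, z up. The steel V-block is 88 mm long (x), 64 mm wide, in the middle of the disc. The 44 mm between its two pairs of V faces is open for fingers, down to a plate 35.5 mm below this point.
- flank_left: the two 45 degree V faces on the groove's +y side, 18 mm long each, from 22 to 40 mm either side of the middle; with flank_right they make a 90 degree V. Top edges 4 mm below the seated barrel's axis. Origin on the disc's axis, level with the disc's top while the block is up. Axes as groove.
- flank_right: the two V faces on the groove's -y side; same origin and axes as flank_left.
- lens: the aluminium lens barrel with glass ends: a cylinder 36 mm in diameter, 96 mm long, 0.12 to 0.21 kg; origin at its centre, x along its axis. Either end may point either way in the groove.
- lens_mid (a point): centre of the barrel, half-way along its axis; x along the axis. It starts lying in a fixed black rest (110 x 66 mm), axis 38 mm above the bench; the rest carries it near its ends only (24 to 44 mm from the middle): the middle 48 mm is free for fingers, down to a plate 6 mm above the bench. Low ridges (27 mm above the bench) keep it from rolling.
- tin: round red tin, 68 mm diameter, 22 mm high, loose, origin under its centre; leave alone
- phone: white phone lying flat, 72 x 145 x 8 mm, loose, origin under its centre; leave alone
- driver: blue-handled screwdriver, 200 mm long, lying loose, origin under its centre; leave alone
Not all that is in view belongs to the job. There is more than one size of the lens; the job needs the largest.

How it is judged:
By the outcome, as a careful person would: the job done as asked, in the order asked, and still so for the second after the job is handed in, while the arm keeps its last pose, push and grip.
It also fails if it takes over 67 s, if anything falls off the work surface, if the arm or the gripper's body presses on something with over 40 N, if the wrist force passes 120 N, or if a joint passes its speed limit or range.

## Working session

There is one attempt and no reset: what is moved stays moved. The work goes in short steps, each a Python script; the robot and the scene stay as the last script left them, time stands still between calls to the robot, and variables do not carry over. Pictures are saved under pics/ and viewed, at most 10 in all, crops included, and the job is handed in when it is done.

```bash
mkdir -p pics; ls; python3 - <<'E'
from station import bot, fingers, sense, optics
import cv2,numpy as np
for n in("scene","top"):
    im=optics.capture(n); cv2.imwrite(f"pics/{n}0.png",im[:,:,::-1])
    c=optics.calibration(n); R=cv2.Rodrigues(np.array(c["rvec"],float))[0]
    print(n,np.round(c["camera_matrix"],1).tolist(),np.round(-R.T@np.array(c["tvec"]).ravel(),3),np.round(R,3).tolist())
s=sense();print(s);print(bot.grip_point_offset)
E
```

```text
pics
scene [[469.3, 0.0, 319.1], [0.0, 469.3, 194.7], [0.0, 0.0, 1.0]] [ 1.213 -0.478  0.903] [[0.492, 0.87, -0.018], [0.645, -0.378, -0.664], [-0.585, 0.316, -0.747]]
top [[474.5, 0.0, 320.0], [0.0, 474.5, 202.3], [0.0, 0.0, 1.0]] [ 0.435 -0.14   1.108] [[-0.026, -1.0, -0.009], [-0.991, 0.027, -0.133], [0.133, 0.006, -0.991]]
{'time_s': 0.1, 'joints': array([-1.22048841,  0.61582642, -0.01264189,  1.42470666,  0.0081161 ,
        1.10343132, -0.04038472]), 'joint_velocities': array([-0.00063564, -0.00094722,  0.00107238, -0.00516821,  0.00021376,
       -0.0003199 , -0.00097579]), 'joint_torque': array([ 9.98891810e-04, -4.60043085e+01,  2.09771711e-01, -1.66244316e+01,
       -6.12459588e-02,  1.69594889e-02,  1.16914821e-04]), 'tcp_pos': array([0.23888959, 0.60374613, 0.21760502]), 'tcp_rot': array([-2.03220995e-04,  1.87237907e-01,  9.82313911e-01, -1.14279598e-03]), 'contact_force': array([-1.28421558,  0.97469303,  0.20754575]), 'moment': array([ 0.03439249, -0.00905793,  0.00503494]), 'finger_force': 0.0, 'gripper_width': 0.09300482048486305}
0.0188
```

View pics/scene0.png

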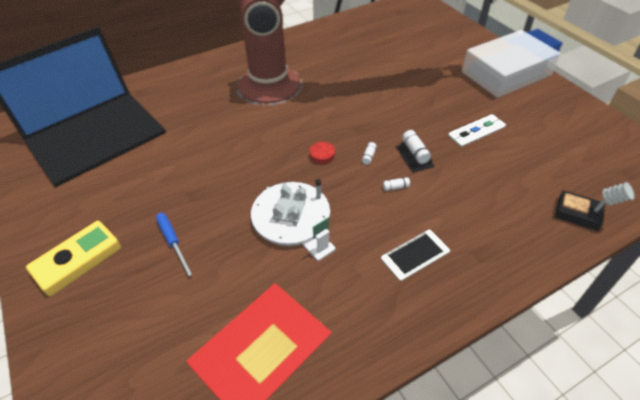

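View pics/top0.png

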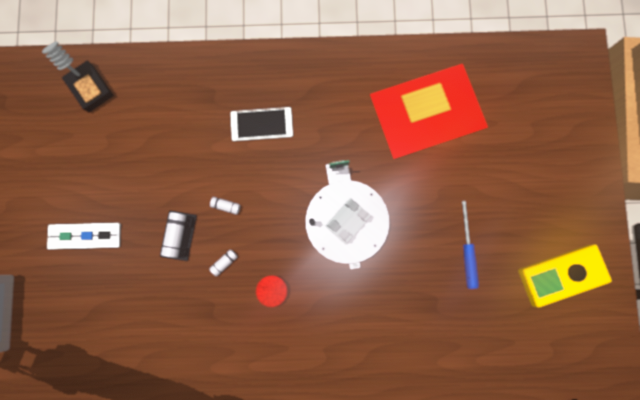

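Scene/top views: the candidates for the barrel in the top view are the large one in the black rest (174,235) and two small decoys at (225,206) and (223,263). I choose (174,235). The disc is at about (347,222), the post at (312,222) and the board at (339,165).

```bash
cat > h.py <<'E'
import cv2,numpy as np
from station import bot, fingers, sense, optics
def cal(n):
    c=optics.calibration(n); R=cv2.Rodrigues(np.array(c["rvec"],float))[0]
    return np.array(c["camera_matrix"]),R,np.array(c["tvec"],float).ravel()
def plane(c,uv,z):
    K,R,t=c; uv=np.atleast_2d(np.array(uv,float))
    d=(R.T@np.linalg.inv(K)@np.c_[uv,np.ones(len(uv))].T).T; o=-R.T@t
    return o+d*((z-o[2])/d[:,2])[:,None]
def proj(c,P):
    K,R,t=c; q=(K@(R@np.atleast_2d(P).T+t[:,None])).T; return q[:,:2]/q[:,2:]
def quat(yaw): # tool down, tool y axis at 'yaw' from world x
    from scipy.spatial.transform import Rotation as Ro
    y=np.array([np.cos(yaw),np.sin(yaw),0]); z=np.array([0,0,-1.]); x=np.cross(y,z)
    q=Ro.from_matrix(np.c_[x,y,z]).as_quat(); return q[[3,0,1,2]]
E
python3 - <<'E'
from h import *
im=cv2.imread("pics/top0.png"); c=cal("top"); sc=cv2.imread("pics/scene0.png"); cs=cal("scene")
hsv=cv2.cvtColor(im,cv2.COLOR_BGR2HSV)
m=((hsv[...,1]<60)&(hsv[...,2]>150)).astype(np.uint8)*255
n,lab,st,ce=cv2.connectedComponentsWithStats(m)
for i in range(1,n):
    x,y,w,h,a=st[i]
    if a>60 and 100<y<320 and 100<x<420:
        cn=cv2.findContours((lab==i).astype(np.uint8),0,cv2.CHAIN_APPROX_NONE)[0][0]
        r=cv2.minAreaRect(cn); print(st[i],ce[i].round(1),r)
a=np.hstack([cv2.resize(im[150:280,290:400],(508,600),interpolation=2),cv2.resize(im[195:275,150:200],(290,600),interpolation=2)])
cv2.imwrite("pics/crop1.png",a)
E
```

```text
[230 107  64  34 749] [261.4 124.4] ((261.1624450683594, 123.71983337402344), (30.552467346191406, 62.4914665222168), 85.8150863647461)
[ 305  164   92  114 6781] [347.8 223.1] ((341.36602783203125, 222.23635864257812), (96.62319946289062, 96.499267578125), 38.290164947509766)
[210 197  29  17 297] [224.3 205. ] ((223.867919921875, 204.96226501464844), (29.395156860351562, 10.98884391784668), 15.945395469665527)
[168 212  16   9 114] [175.6 216.3] ((175.5, 216.0), (8.0, 15.0), 90.0)
[161 223  21  34 510] [171.  239.5] ((171.15383911132812, 239.73077392578125), (15.493173599243164, 34.3203239440918), 11.309932708740234)
[209 250  27  26 295] [221.9 262.6] ((222.31134033203125, 262.3396301269531), (10.504446029663086, 29.85474395751953), 47.48955154418945)
```

View pics/crop1.png

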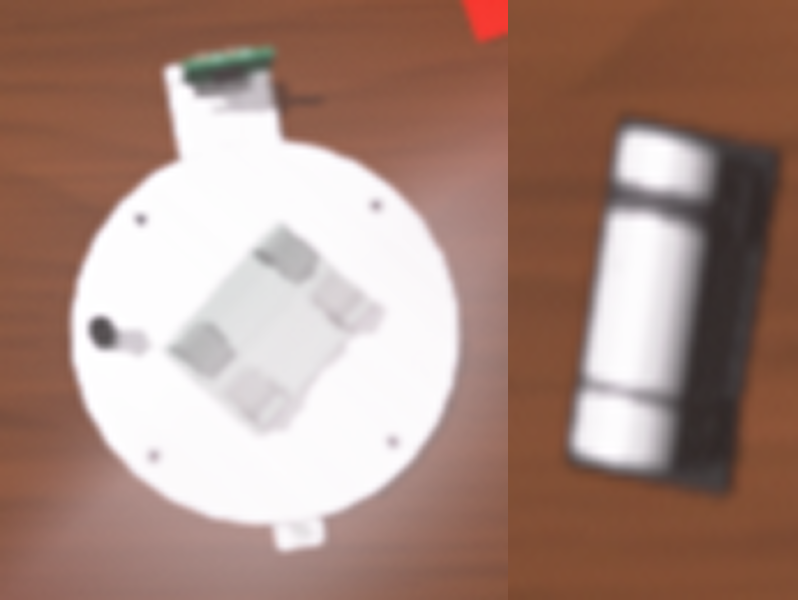

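The crop confirms the choice: the rest carries a large banded barrel, and the post's black cap is at (312,222) in the top view. Next I compute positions.

```bash
python3 - <<'E'
from h import *
from scipy.optimize import least_squares
im=cv2.imread("pics/top0.png"); c=cal("top"); sc=cv2.imread("pics/scene0.png"); cs=cal("scene")
def circ(img,c,roi):
    hsv=cv2.cvtColor(img,cv2.COLOR_BGR2HSV); x0,y0,x1,y1=roi
    m=np.zeros(img.shape[:2],np.uint8); m[y0:y1,x0:x1]=((hsv[...,1]<60)&(hsv[...,2]>130))[y0:y1,x0:x1]
    cn=max(cv2.findContours(m,0,cv2.CHAIN_APPROX_NONE)[0],key=len)[:,0]
    P=plane(c,cn,0.028)[:,:2]
    r=least_squares(lambda p:np.hypot(*(P-p[:2]).T)-p[2],[*P.mean(0),.095],loss='cauchy',f_scale=.001)
    return r.x
C=circ(im,c,(290,150,410,290)); print("disc top",C)
C2=circ(sc,cs,(240,170,345,260)); print("disc scene",C2)
def blob(img,roi,f):
    x0,y0,x1,y1=roi; s=img[y0:y1,x0:x1]; m=f(s.astype(int),cv2.cvtColor(s,cv2.COLOR_BGR2HSV)).astype(np.uint8)
    n,l,st,ce=cv2.connectedComponentsWithStats(m); i=1+np.argmax(st[1:,4]); return ce[i]+[x0,y0],st[i]+[x0,y0,0,0,0]
p,st=blob(im,(303,212,324,234),lambda s,h:s.max(2)<90); print("cap",p,st,plane(c,p,.088))
p2,st=blob(sc,(310,174,328,204),lambda s,h:s.max(2)<90); print("cap scene",p2,st,plane(cs,p2,.084))
b,st=blob(im,(322,155,355,180),lambda s,h:(s[...,1]>s[...,2]+15)); print("board",b,st,plane(c,b,.1))
b2,st2=blob(sc,(305,215,335,245),lambda s,h:(s[...,1]>s[...,2]+15)); print("board scene",b2,st2,plane(cs,b2,.095))
P=plane(c,p,.088)[0,:2]-C[:2]; B=plane(c,b,.1)[0,:2]-C[:2]
print("post r",np.hypot(*P),"ang",np.arctan2(P[1],P[0]),"groove",np.arctan2(P[1],P[0])-np.radians(135),"board r",np.hypot(*B),"ang",np.arctan2(B[1],B[0]))
for nm,img,cc,roi in(("top",im,c,(155,205,192,265)),("scene",sc,cs,(396,124,438,172))):
    x0,y0,x1,y1=roi; h=cv2.cvtColor(img,cv2.COLOR_BGR2HSV)[y0:y1,x0:x1]
    ys,xs=np.nonzero((h[...,1]<70)&(h[...,2]>95)); r=cv2.minAreaRect(np.c_[xs+x0,ys+y0].astype(np.float32))
    bx=cv2.boxPoints(r); e=[np.linalg.norm(bx[i]-bx[(i+1)%4]) for i in range(4)]; k=int(np.argmin(e[:2]))
    E=np.array([(bx[k]+bx[(k+1)%4])/2,(bx[(k+2)%4]+bx[(k+3)%4])/2]); W=plane(cc,E,.038)
    print(nm,"lens",r,W.round(4).tolist(),W.mean(0),"L",np.linalg.norm(W[0]-W[1]),"yaw",np.arctan2(*(W[0]-W[1])[[1,0]]))
E
```

```text
disc top [ 0.52498672 -0.19685337  0.10394179]
disc scene [ 0.53701371 -0.19416931  0.09704932]
cap [311.57142857 221.28571429] [311 220   2   4   7] [[ 0.53057972 -0.11507727  0.088     ]]
cap scene [317.64705882 182.17647059] [315 179   6   7  34] [[ 0.53488459 -0.11464958  0.084     ]]
board [338.67346939 162.85714286] [330 161  19   5  49] [[ 0.65481419 -0.17712396  0.1       ]]
board scene [320.23225806 226.02580645] [313 217  15  20 155] [[ 0.66080309 -0.17886673  0.095     ]]
post r 0.08196713517310651 ang 1.5025086454016416 groove -0.8536858447907032 board r 0.13131801950498892 ang 0.15081242461362881
top lens ((172.59616088867188, 234.5192413330078), (17.846569061279297, 47.06787109375), 11.309932708740234) [[0.5661, 0.1912, 0.038], [0.4623, 0.2106, 0.038]] [0.51418464 0.20091768 0.038     ] L 0.10562379089240165 yaw -0.18441050360844632
scene lens ((416.2315673828125, 145.68789672851562), (37.438899993896484, 15.155790328979492), 55.00797653198242) [[0.4484, 0.215, 0.038], [0.576, 0.19, 0.038]] [0.51217236 0.20254041 0.038     ] L 0.13001521402243604 yaw 2.948031651149021
```

```bash
cat >> h.py <<'E'
from scipy.optimize import least_squares
def disc(img,c,roi,p0,thr=130):  # img BGR
    hsv=cv2.cvtColor(img,cv2.COLOR_BGR2HSV); x0,y0,x1,y1=roi
    m=np.zeros(img.shape[:2],np.uint8); m[y0:y1,x0:x1]=((hsv[...,1]<60)&(hsv[...,2]>thr))[y0:y1,x0:x1]
    cn=max(cv2.findContours(m,0,cv2.CHAIN_APPROX_NONE)[0],key=len)[:,0]
    P=plane(c,cn,0.028)[:,:2]
    P=P[np.abs(np.hypot(*(P-p0).T)-.095)<.012]
    for _ in range(3):
        x=least_squares(lambda p:np.hypot(*(P-p[:2]).T)-p[2],[*p0,.095],loss='soft_l1',f_scale=.0005).x
        d=np.hypot(*(P-x[:2]).T)-x[2]; P=P[np.abs(d)<.003]
    return x,len(P)
E
python3 - <<'E'
from h import *
im=cv2.imread("pics/top0.png"); sc=cv2.imread("pics/scene0.png")
print(disc(im,cal("top"),(290,180,410,264),np.array([.535,-.195])),disc(sc,cal("scene"),(240,170,345,250),np.array([.535,-.195])))
# look at the disc with the wrist camera, from a safe height
C=np.array([.535,-.195]); q=quat(1.5)
for z in(.30,.26):
  for yw in (0.7,0.7+np.pi,2.3,2.3-np.pi): print(z,yw,bot.inverse_kinematics([*C,z],quat(yw)))
E
```

```text
(array([ 0.53247145, -0.19599863,  0.09782573]), 166) (array([ 0.53690375, -0.1941158 ,  0.09706437]), 174)
0.3 0.7 [-0.10226333  0.47857012  0.66210592  1.54923184 -0.30627729  1.21964462
  1.31136435]
0.3 3.8415926535897933 [-0.32087702  0.62739866  1.13579729  1.55526564 -0.5795873   1.33380175
 -1.56026495]
0.3 2.3 [ 0.09560147  0.43216919  0.33325865  1.54308733 -0.14805064  1.1912627
  2.75536339]
0.3 -0.8415926535897933 [-0.24461908  0.55228983  0.94154351  1.55327787 -0.45976517  1.27258561
 -0.07839608]
0.26 0.7 [-0.07307348  0.5036497   0.61136592  1.61532788 -0.31251838  1.12208803
  1.31677148]
0.26 3.8415926535897933 [-0.31976556  0.67255868  1.13529754  1.62219929 -0.63432622  1.26331388
 -1.50805994]
0.26 2.3 [ 0.15535442  0.45667197  0.23965853  1.60813351 -0.11826806  1.09103761
  2.7260403 ]
0.26 -0.8415926535897933 [-0.23557451  0.58645661  0.92307185  1.61999557 -0.49605044  1.18696844
 -0.04386137]
```

```bash
python3 - <<'E'
from h import *
C=np.array([.534,-.195])
bot.move_ptp([C[0],C[1],.30],quat(0.3))
c=cal("wrist"); im=optics.capture("wrist")[:,:,::-1].copy(); cv2.imwrite("pics/w1.png",im)
K,R,t=c; print((-R.T@t).round(3),R.round(2).tolist(),K[0,0]); print(proj(c,[[*C,.028],[.532,-.115,.088],[.657,-.178,.1]]))
print(sense()["time_s"],sense()["contact_force"])
E
```

```text
[ 0.51  -0.117  0.466] [[0.95, 0.3, 0.0], [0.28, -0.91, 0.29], [0.09, -0.28, -0.96]] 357.881396690332
[[324.04582991 155.26590901]
 [345.64007617  91.21980495]
 [439.30443924 186.75890165]]
3.15 [ 0.06056816 -0.70224454 -0.55191401]
```

View pics/w1.png

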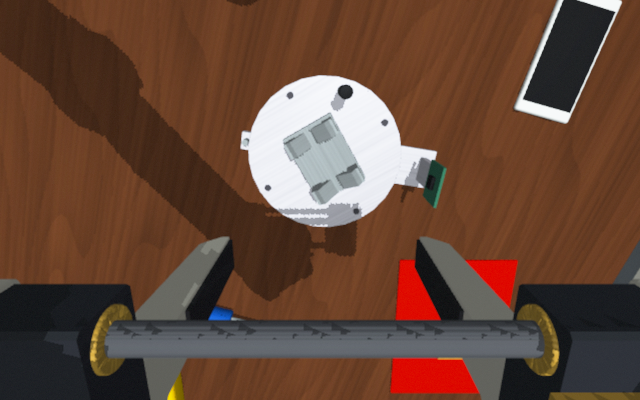

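Wrist view: the disc is centred at about (324,151), the cap at (345,91) and the green board at (436,184). These agree with the estimates. Now I fit and push.

```bash
cat > push.py <<'E'
from h import *
im=cv2.imread("pics/w1.png"); c=cal("wrist")
x,n=disc(im,c,(240,70,405,200),np.array([.534,-.195]),140); print("disc wrist",x,n)
s=im[150:220,410:460].astype(int); ys,xs=np.nonzero(s[...,1]>s[...,2]+20); b=[xs.mean()+410,ys.mean()+150]
B=plane(c,b,.085)[0,:2]
s=im[82:102,335:356].astype(int); ys,xs=np.nonzero(s.max(2)<60); p=[xs.mean()+335,ys.mean()+82]; P=plane(c,p,.087)[0,:2]
C=x[:2]
print("board",b,B,np.hypot(*(B-C)),"post",p,P,np.hypot(*(P-C)))
phi=np.arctan2(*(P-C)[::-1]); be=np.arctan2(*(B-C)[::-1]); print("phi",phi,"end phi pred",be+np.radians(135))
assert abs(np.hypot(*(P-C))-.08)<.004 and abs(phi-1.59)<.1
def pose(f,gap=.0245,z=.045):
    u=np.array([np.cos(f),np.sin(f)]); v=np.array([-u[1],u[0]]); q=C+.08*u-gap*v
    return [*q,z],quat(f-np.pi/2)
fingers.close()
p0,q0=pose(phi,.036,.15); bot.move_ptp(p0,q0); f0=sense()["contact_force"]
bot.move_l(pose(phi,.036)[0],max_speed=.1); f1=sense()["contact_force"]; print("down",f1-f0)
f=phi; end=be+np.radians(135)
while f<end+.12:
    f+= .12 if f<end-.15 else .03
    bot.move_l(*pose(f),max_speed=.06)
    s=sense(); F=s["contact_force"]-f1; v=np.array([-np.sin(f),np.cos(f)]); t=F[:2]@v
    print(round(f,3),F.round(1),round(t,2))
    if f>end-.15 and t<-10: break
print(sense()["time_s"])
E
python3 push.py
```

```text
disc wrist [ 0.53428428 -0.19518785  0.09436805] 269
board [np.float64(435.0522243713733), np.float64(182.64603481624758)] [ 0.65668696 -0.17775348] 0.12363807115770355 post [np.float64(344.7762237762238), np.float64(91.35664335664336)] [ 0.5312149  -0.11556577] 0.07968122527782905
phi 1.609326599418652 end phi pred 2.4976774185701753
down [ 0.15261425  0.435548   -0.52248921]
1.729 [-0.  -0.3  0.4] 0.07
1.849 [ 0.6 -0.7 -0.2] -0.4
1.969 [0.5 0.5 0.1] -0.61
2.089 [0.9 0.2 0.3] -0.89
2.209 [-0.2 -1.   0.3] 0.8
2.329 [-0.3 -0.3  0.1] 0.44
2.449 [ 0.3  0.6 -0.4] -0.7
2.479 [ 0.7  0.4 -0.5] -0.73
2.509 [ 2.7  2.4 -1.3] -3.49
2.539 [ 5.1  4.9 -2.9] -6.92
2.569 [ 7.2  7.6 -2.8] -10.29
9.9333
```

```bash
python3 - <<'E'
from h import *
C=np.array([.5343,-.1952]); f=2.5
u=np.array([np.cos(f),np.sin(f)]); v=np.array([-u[1],u[0]])
q=C+.08*u-.036*v
bot.move_l([*q,.045],quat(f-np.pi/2),max_speed=.06)
bot.move_l([*q,.16],max_speed=.15)
fingers.release()
bot.move_ptp([C[0],C[1],.30],quat(0.3))
c=cal("wrist"); im=optics.capture("wrist")[:,:,::-1].copy(); cv2.imwrite("pics/w2.png",im)
P=C+.08*u; print(proj(c,[[*P,.087],[*C,.028]]),sense()["time_s"])
x,n=disc(im,c,(240,70,405,200),C,140); print(x,n)
e=proj(c,[[*(P),.087]])[0].astype(int); a=im[e[1]-14:e[1]+14,e[0]-14:e[0]+14]
ys,xs=np.nonzero(a.max(2)<60); p=[xs.mean()+e[0]-14,ys.mean()+e[1]-14]; Q=plane(c,p,.087)[0,:2]; print(p,Q,np.hypot(*(Q-C)),np.arctan2(*(Q-C)[::-1]))
E
```

```text
[[279.72748391 104.40998504]
 [325.26221396 156.19164407]] 13.5083
[ 0.53448267 -0.19509745  0.09448672] 282
[np.float64(280.7615894039735), np.float64(104.0)] [ 0.47111389 -0.14661194] 0.07970748777935831 2.4860625371211285
```

View pics/w2.png

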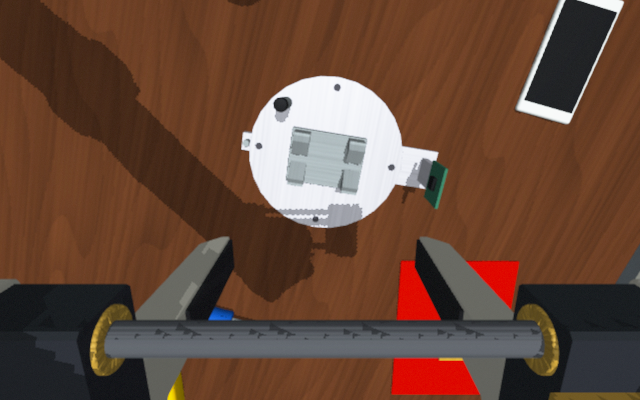

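The post moved to (281,104), which gives groove yaw ≈0.13, pointing at the board. The table is at its stop. Next I look at the lens.

```bash
python3 - <<'E'
from h import *
L=np.array([.513,.2015])
for y in(1.386,-1.756):
    print(y,bot.inverse_kinematics([*L,.0192],quat(y)),bot.inverse_kinematics([.5344,-.1951,.06],quat(y+.32)))
bot.move_ptp([*L,.24],quat(1.386))
c=cal("wrist"); im=optics.capture("wrist")[:,:,::-1].copy(); cv2.imwrite("pics/w3.png",im)
d=np.array([np.cos(-.185),np.sin(-.185)])*.048
print(proj(c,[[*L,.038],[*(L+d),.038],[*(L-d),.038]]),sense()["time_s"],(-c[1].T@c[2]).round(3))
E
```

```text
1.386 [-0.5817539   0.75340794  0.26460856  1.90232845 -0.36043653  0.5320657
  1.31341127] [ 0.18881419  0.69792417  0.19481354  1.8289932  -0.21135734  0.63477086
  2.21593524]
-1.756 [-0.94490576  0.94870811  0.92445775  1.91347211 -1.03589231  0.85424561
 -1.20642835] [-0.19395431  0.86642278  0.87878989  1.84100179 -0.87071969  0.87442229
 -0.31588526]
[[326.70702828 165.98619203]
 [326.74417299 209.08917517]
 [326.66699796 119.53473039]] 15.05 [0.433 0.214 0.407]
```

View pics/w3.png

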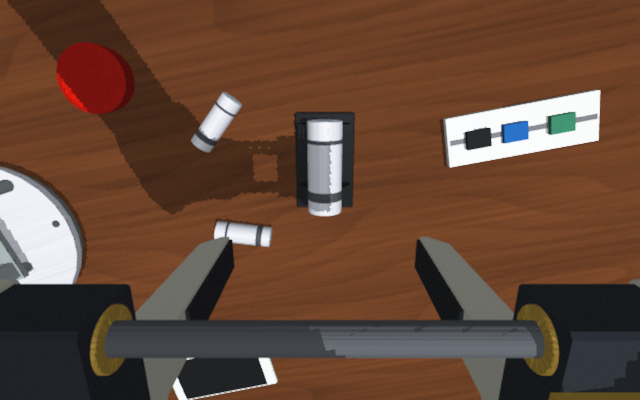

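Wrist view: the barrel spans rows about 120–213 and columns 306–342 at (324,166), with its axis vertical in the image as predicted. The small decoys are clear of the fingers' path.

```bash
python3 - <<'E'
from h import *
im=cv2.imread("pics/w3.png"); c=cal("wrist"); h=cv2.cvtColor(im,cv2.COLOR_BGR2HSV)
m=np.zeros(im.shape[:2],np.uint8); m[113:222,300:350]=((h[...,1]<60)&(h[...,2]>90))[113:222,300:350]
def mid(r):
    xs=np.nonzero(m[r])[0]; return xs.min(),xs.max()
a=np.array([(*[mid(r)[0]],mid(r)[1],r) for r in list(range(145,190,3))]); print(a[::4].tolist())
cen=(a[:,0]+a[:,1]+0)/2; k=np.polyfit(a[:,2],cen,1)
rows=np.nonzero(m[:,320:330].any(1))[0]; print("rows",rows.min(),rows.max())
A=plane(c,[[np.polyval(k,r),r] for r in (145,190)],.038); d=(A[1]-A[0])[:2]; d/=np.linalg.norm(d)
pe=plane(c,[np.polyval(k,rows.max()+.5),rows.max()+.5],.056)[0,:2]  # +x end, top rim
ne=plane(c,[np.polyval(k,rows.min()-.5),rows.min()-.5],.056)[0,:2]; ne2=plane(c,[np.polyval(k,rows.min()-.5),rows.min()-.5],.027)[0,:2]
print("yaw",np.arctan2(d[1],d[0]),"ends along d",(pe-A[0,:2])@d,(ne-A[0,:2])@d,(ne2-A[0,:2])@d)
Cn=A[0,:2]+d*((pe-A[0,:2])@d-.048); print("centre",Cn)
E
```

```text
[[307, 342, 145], [307, 341, 157], [308, 341, 169], [308, 341, 181]]
rows 119 216
yaw -0.1850568494350602 ends along d 0.07203999721349855 -0.02845840618984935 -0.025933314341508886
centre [0.51448234 0.19877646]
```

```bash
python3 - <<'E'
from h import *
L=np.array([.5138,.1989]); q=quat(-.185+np.pi/2)
bot.move_ptp([*L,.12],q); f0=sense()["contact_force"]
bot.move_l([*L,.0195],max_speed=.08); print(sense()["contact_force"]-f0,sense()["tcp_pos"])
fingers.close(); s=sense(); print(s["gripper_width"],s["finger_force"],s["contact_force"]-f0)
bot.move_l([*L,.15],max_speed=.08); bot.pause(.3); s=sense(); print(s["gripper_width"],s["finger_force"],s["contact_force"]-f0,s["moment"])
G=[.5344,-.1951]; bot.move_ptp([*G,.17],quat(.135+np.pi/2)); bot.pause(.3)
s=sense(); print(s["time_s"],s["tcp_pos"],s["gripper_width"],s["contact_force"],s["moment"])
c=cal("wrist"); im=optics.capture("wrist")[:,:,::-1]; 
sc=optics.capture("scene")[:,:,::-1]
cv2.imwrite("pics/w4.png",np.vstack([im[100:400,100:540],cv2.resize(sc[100:250,210:430],(440,300),interpolation=2)]))
cv2.imwrite("pics/w4full.png",im)
E
```

```text
[-1.22404602 -0.30784855 -0.76489994] [0.51421069 0.19903128 0.01998291]
0.03528134592008318 29.99946892261505 [-1.49322698  0.30405543 -1.41289247]
0.03533719694195399 29.998962879180908 [-0.58425428 -0.7525478  -2.80962384] [ 0.074284   -0.03230875 -0.06730484]
21.8 [ 0.5346665  -0.19422566  0.16991533] 0.034903181287299995 [ 0.14259791 -0.05243226 -1.76937406] [0.02292434 0.06516022 0.01792832]
```

View pics/w4.png

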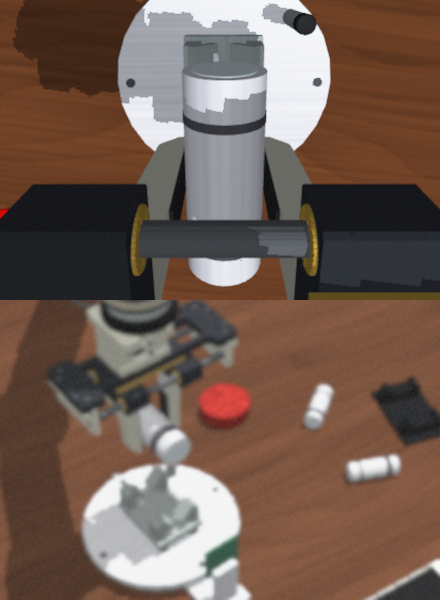

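The barrel is held level and square, above the V-block and parallel with it. Next I check where along the barrel the grip is, then lower slowly with force feedback.

```bash
cat > lower.py <<'E'
from h import *
c=cal("wrist"); s=sense(); t=s["tcp_pos"]; y=.135; u=np.array([np.cos(y),np.sin(y)]); v=np.array([-u[1],u[0]])
im=cv2.imread("pics/w4full.png")
zt=t[2]+.0188+.018
for uv in((325,180),(324,385)): print("rim",(plane(c,uv,zt)[0,:2]-t[:2])@u)
print("expected rows for +-48mm:",proj(c,[[*(t[:2]-.048*u),zt],[*(t[:2]+.048*u),zt]]))
# tilt of the post/V block: V-block outline yaw
h=cv2.cvtColor(im,cv2.COLOR_BGR2HSV)
G=np.array([.5344,-.1951]); q=quat(y+np.pi/2); cmd=G.copy()
bot.move_l([*cmd,.085],q,max_speed=.1); bot.pause(.3)
s=sense(); print(s["tcp_pos"],s["contact_force"]); cmd+=G-s["tcp_pos"][:2]; dz=s["tcp_pos"][2]-.085
bot.move_l([*cmd,.072],q,max_speed=.05); bot.pause(.4)
s=sense(); f0=s["contact_force"]; print("ref",s["tcp_pos"],f0,s["time_s"])
z=.072
while z>.0615:
    z-=.001; bot.move_l([*cmd,z],max_speed=.03); bot.pause(.1)
    s=sense(); F=np.mean([sense()["contact_force"],s["contact_force"]],0)-f0
    print(round(z,4),s["tcp_pos"][2].round(4),((s["tcp_pos"][:2]-G)@np.c_[u,v]*1e3).round(2),"u,v,z",(F[:2]@np.c_[u,v]).round(2),F[2].round(2),s["moment"].round(2),s["gripper_width"].round(4))
    if F[2]>2: break
E
python3 lower.py
```

```text
rim -0.04871007460225678
rim 0.047118583422241754
expected rows for +-48mm: [[326.1132241  181.83445512]
 [325.5254601  386.55763132]]
[ 0.53463968 -0.19515043  0.08543526] [-0.52117811 -0.13781946 -3.38216895]
ref [ 0.53426015 -0.19509231  0.07214625] [ 0.21790115 -0.14847489 -2.22881317] 24.0083Traceback (most recent call last):
  File "lower.py", line 18, in <module>
    print(round(z,4),s["tcp_pos"][2].round(4),((s["tcp_pos"][:2]-G)@np.c_[u,v]*1e3).round(2),"u,v,z",(F[:2]@np.c_[u,v]).round(2),F[2].round(2),s["moment"].round(2),s["gripper_width"].round(4))
                                                                                                                                                                    ^^^^^^^^^^^^^^^^^^^^^^^^
AttributeError: 'float' object has no attribute 'round'
```

```bash
cat > lower2.py <<'E'
from h import *
y=.135; u=np.array([np.cos(y),np.sin(y)]); v=np.array([-u[1],u[0]]); G=np.array([.5344,-.1951])
cmd=G+np.array([-.0001,0])+.0005*u; f0=np.array([.0,-.15,-2.5])
def meas(n=5):
    S=[]
    for _ in range(n): bot.pause(.04); S.append(sense())
    return np.mean([s["contact_force"] for s in S],0)-f0,np.mean([s["tcp_pos"] for s in S],0),np.mean([s["moment"] for s in S],0),S[-1]["gripper_width"]
def show(z):
    F,p,M,w=meas(); print(round(z,4),"z",round(p[2],4),"off",((p[:2]-G)@np.c_[u,v]*1e3).round(2),"F",(F[:2]@np.c_[u,v]).round(2),round(F[2],2),"M",M.round(2),round(w,4),flush=True); return F,p
def down(z,zend,Fmax,step=.001):
    while z>zend:
        z-=step; bot.move_l([*cmd,z],max_speed=.03); F,p=show(z)
        if F[2]>Fmax: break
    return z
if __name__=="__main__":
    z=down(.071,.0605,5); print(z,sense()["time_s"])
E
python3 lower2.py
```

```text
0.07 z 0.07 off [0.41 0.02] F [-0.19  0.16] 0.24 M [0.04 0.01 0.01] 0.0354
0.069 z 0.069 off [0.39 0.02] F [ 0.2  -0.19] 0.78 M [ 0.06 -0.    0.01] 0.0352
0.068 z 0.068 off [0.39 0.03] F [0.23 0.06] 0.92 M [ 0.03  0.03 -0.02] 0.0353
0.067 z 0.067 off [0.39 0.01] F [-0.11 -0.19] 0.54 M [ 0.04  0.   -0.  ] 0.0357
0.066 z 0.066 off [0.4  0.01] F [0.14 0.3 ] 0.48 M [0.04 0.01 0.01] 0.0352
0.065 z 0.0652 off [0.57 0.18] F [-0.27  1.05] 2.93 M [0.19 0.03 0.03] 0.035
0.064 z 0.0642 off [0.58 0.17] F [-0.29  2.06] 4.95 M [0.35 0.12 0.03] 0.0352
0.063 z 0.0631 off [0.56 0.15] F [-0.4   2.21] 6.5 M [0.47 0.1  0.04] 0.0352
0.06299999999999999 28.025
```

```bash
python3 - <<'E'
from lower2 import *
import lower2
lower2.cmd=cmd+.0008*v
bot.move_l([*lower2.cmd,.063],max_speed=.02); show(.063)
z=down(.063,.0605,10,.0008); print(z,sense()["time_s"])
E
```

```text
0.063 z 0.0631 off [0.59 0.21] F [-0.43  0.63] 6.24 M [ 0.11 -0.01  0.05] 0.0353
0.0622 z 0.0624 off [0.61 0.27] F [ 0.17 -0.24] 7.01 M [-0.12 -0.07  0.07] 0.0353
0.0614 z 0.0616 off [0.61 0.31] F [ 0.06 -0.51] 8.13 M [-0.19 -0.07  0.08] 0.0354
0.0606 z 0.0609 off [0.61 0.3 ] F [-0.29 -0.43] 8.25 M [-0.17 -0.02  0.1 ] 0.0355
0.0598 z 0.0603 off [0.6  0.29] F [-0.9  -0.61] 8.92 M [-0.16  0.04  0.09] 0.0352
0.05979999999999999 30.3167
```

```bash
python3 - <<'E'
from h import *
bot.pause(.5); s=sense(); print(s["tcp_pos"],s["contact_force"],s["finger_force"])
w=optics.capture("wrist")[:,:,::-1].copy(); t=optics.capture("top")[:,:,::-1]; sc=optics.capture("scene")[:,:,::-1]
c=cal("wrist"); C=np.array([.5344,-.1951])
e=proj(c,[[*(C+.08*np.array([np.cos(2.49),np.sin(2.49)])),.087]])[0].astype(int); a=w[e[1]-14:e[1]+14,e[0]-14:e[0]+14]
ys,xs=np.nonzero(a.max(2)<60); p=[xs.mean()+e[0]-14,ys.mean()+e[1]-14]; Q=plane(c,p,.087)[0,:2]; print("post",np.hypot(*(Q-C)),np.arctan2(*(Q-C)[::-1]))
cv2.imwrite("pics/f.png",np.hstack([np.vstack([w[100:400,100:540],cv2.resize(sc[100:250,210:430],(440,300),interpolation=2)]),cv2.resize(t[100:310,150:410],(360,600))]))
E
```

```text
[ 0.53493519 -0.19473948  0.06025296] [-0.32363197 -2.12575759  6.71858516] 30.00066876411438
post 0.07983069510073451 2.4972584474591226
```

View pics/f.png

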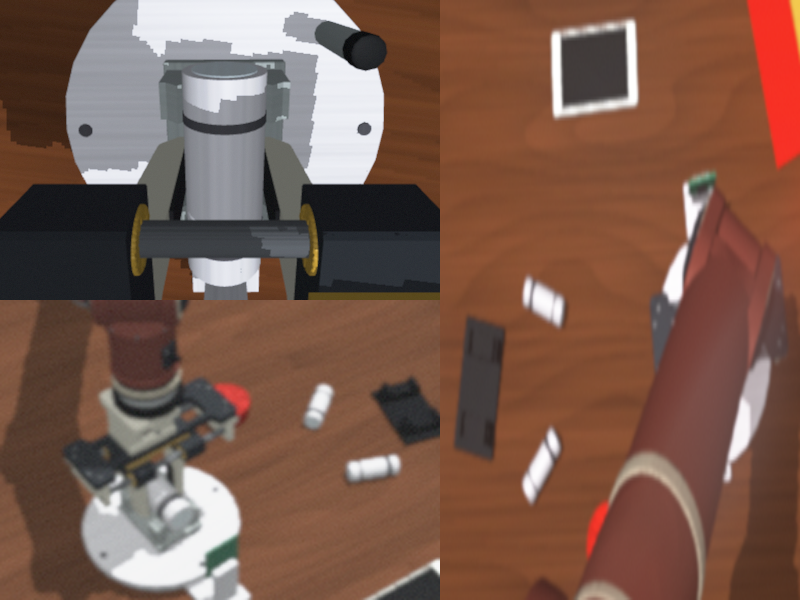

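The barrel sits in the V between both flanks, and the post is still at 2.497 (the stop). The tin, phone and decoys have not moved. I make one averaged check of the lateral balance, trim it if needed, then hand in.

```bash
python3 - <<'E'
from lower2 import *
from station import job_done
F,p,M,w=meas(12); l=F[:2]@v; print(F,p,M,l)
if abs(l)>.8:
    c2=cmd+(.0008+l*.0004)*v   # 1 mm of command gives ~2 N
    bot.move_l([*c2,.0598],max_speed=.02); bot.pause(.3); F,p,M,w=meas(12); print(F,p,M,F[:2]@v)
if abs(F[:2]@v)<2 and 7<F[2]<11: print(job_done(),sense()["time_s"])
E
```

```text
[-0.29600338 -0.43486645  9.29992929] [ 0.53497221 -0.19472572  0.06027359] [-0.12927665  0.03623822  0.08997935] -0.39107055734597684
the job is handed in; nothing more can be done
the job is handed in; nothing more can be done
```

I handed the job in with the table at its stop and the gripper still holding the barrel pressed in the V-block. By my measurements the block had sunk about 5 mm at about 9 N and the side load was near zero; the clock was at about 32 s.

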